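# Register a specimen carrier and its scale bar for imaging

## Task

Get the fossil tooth ready for imaging: push its aluminium carrier block along the bench into the inside corner of the L-shaped stop until it sits flush against both arms, then push the small steel scale bar up to it so that it lies flush along the carrier's free long side opposite the stop's long arm, not sticking out past either corner. Only push: nothing may be lifted off the bench or tipped, and the other things are to stay where they are.

Things in the scene. Friction and masses are not known exactly. Their poses are not given: they have to be found in the camera images.
- stop: L-shaped aluminium stop fixed to the bench, 20 mm high, arms 12 mm thick. Origin: inside corner, at bench height. Long arm: inner face in the plane y = 0 of its frame, from the corner to x = -220 mm. Short arm: inner face in the plane x = 0, to y = -60 mm. Open quarter: x < 0, y < 0. Its yaw is -1.0 to -0.1 rad. The seated carrier has its origin at (-50, -40, 0) mm in this frame
- carrier: aluminium block, 100 (x) by 80 (y) by 28 mm high, topped by a black round cup and an ivory fossil tooth, 53 mm high in all; about 0.45 kg, slides at 1 to 7 N. Origin: centre of its underside. Starts in the stop's open quarter, 85 to 130 mm short of its seated place along the stop's x and 35 to 80 mm along y, turned up to 0.3 rad from the stop's axes
- scale_bar: plain steel bar with tick marks on top, 60 (x) by 18 (y) by 16 mm high, about 0.13 kg. Origin: centre of its underside. Starts at x -60 to -35, y -235 to -200 mm in the stop's frame, turned up to 0.3 rad from it. In place, its origin is 49 mm from the carrier's along the carrier's -y, its long side against the carrier's
- jar: small closed glass jar, 40 mm across, 45 mm high, origin at the centre of its underside; stands outside the stop's short arm; leave alone
- vial: small amber vial, 24 mm across, 45 mm high, origin at the centre of its underside; stands on the open side, beside the bar; leave alone
- dish: shallow glass dish, 90 mm across, 16 mm high, origin at the centre of its underside; outside the long arm; leave alone
- scalpel: blue scalpel, about 150 mm long, 8 mm high, lying along its x, origin near its middle; outside the short arm and beside the bar; leave alone
- forceps: steel forceps, about 143 mm long, 4 mm high, lying along its x, origin near the middle; leave alone
- box: open clear plastic box, 110 by 80 mm, 40 mm high, origin at the centre of its underside; leave alone
Mind the look-alikes: they are no part of the job. Leave any red or yellow look-alike of the carrier alone.

How it is judged:
On the way, in this order (a step that is already met when the one before it is completed fails the run):
1. the carrier sits flush in the corner of the stop (x of carrier in the frame of stop between -0.054 and -0.046 m and y of carrier in the frame of stop between -0.044 and -0.036 m and angle between the x axis of carrier and the x axis of stop, either way round below 0.06 rad), for 0.2 s.
2. the scale bar lies flush along the carrier's free long side (y of scale_bar in the frame of carrier between -0.053 and -0.045 m and x of scale_bar in the frame of carrier between -0.022 and 0.022 m and angle between the x axis of scale_bar and the x axis of carrier, either way round below 0.08 rad), for 0.2 s.
At the end, for the whole second after the job is handed in: the carrier is flush in the corner (within 4 mm of both arms, square to them within 0.06 rad), the bar lies along its free long side (gap under 4 mm, parallel within 0.08 rad, its middle within 22 mm of the middle of that side), both flat on the bench and at rest (all of step 1 and all of step 2 and height (world z) of each of carrier, scale_bar below 0.004 m and angle between each of carrier, scale_bar's own z axis and vertical below 0.05 rad and linear speed of each of carrier, scale_bar below 0.01 m/s); the robot touches nothing.
It fails at once if the carrier or the bar is lifted off the bench (height (world z) of any of carrier, scale_bar above 0.008 m).
It fails at once if the carrier or the bar is tipped (angle between any of carrier, scale_bar's own z axis and vertical above 0.2 rad).
It fails at once if a bystander is moved by more than 15 mm (distance of any of jar, vial, dish, scalpel, forceps, box from where it was at the start of the episode above 0.015 m).
It also fails if it takes over 64 s, if anything falls off the work surface, if the arm or the gripper's body presses on something with over 40 N, if the wrist force passes 120 N, or if a joint passes its speed limit or range.

## Robot

A 6-joint arm with a two-finger parallel gripper is mounted at the origin on the work surface. World frame = base frame: x ahead of the robot, y to its left, z up, the work surface at z = 0. Lengths are in m, angles in rad, forces in N, time in s.
With the tool pointing down it reaches from about 0.3 to 0.85 m from the base axis. Payload 5.4 kg.
Tool frame: the origin (TCP) lies midway between the tips of the shut fingers; the grasp point (between the pads) lies 19 mm behind it; z points along the fingers, y is the line along which they close (so a half turn about z gives the same grasp; the last joint's range is limited). The gripper opens to 85 mm and grips with 20 to 120 N. Pads are 22 mm wide; open, the fingers measure 114 mm over their backs; the gripper's body (76 mm by 85 mm) begins 54 mm behind the grasp point. The pads swing forward as they close: fully open they stand 13 mm farther back than shut.
Start: joints at [-1.363, 0.158, 1.597, -0, 1.386, -0.21], TCP at [0.233, -0.526, 0.231] pointing down, gripper open.
Joint ranges: [-2.91, 2.91], [-0.94, 2.29], [0.18, 2.7], [-1.29, 4.43], [0.17, 2.64], [-3, 3]. Speed limits (rad/s): [2.57, 2.57, 3.14, 3.14, 3.14, 3.14].

## Interface

Orientations are given as a unit quaternion [w, x, y, z].
In Python, from station import bot gives the robot as it stands. The module is installed in compiled form; this text tells all that it offers.
- The arm moves only by the tool carry_out, never from a script. Its argument "steps" is a list of rows, each an object with "travel": the shift along the tool's x, y, z in m, a list of three; "turn": the turn, a rotation vector about the tool's x, y, z in degrees, a list of three; "jaw": the finger opening in m, from 0 to 0.0854. A call has 1 to 20 rows; each row is the pose to reach, as a shift and turn from the pose commanded when the call began, along the tool's axes at that moment; what a row does not reach only later rows make up. A row lasts 1/10 s, in which the tool goes at most 50 mm and 8.59 degrees, less where a joint would pass 70% of its speed; a pose out of reach is approached as far as the arm can. A call with a gripper value outside its range is refused whole. The fingers move at their own pace and stop on an object; "newtons" is the grip in N (left out, the last holds). Time passes only in rows, so rows that repeat a pose let the fingers close. It gives the time, the measured TCP pose, the force, the opening and the grip force at its end, in the units of the state.
- bot.sense(): the state, without advancing time (a new reading comes with each control period).
- bot.camera(name): name is "scene" or "top"; returns a dict with "img" (400x640x3 uint8, red, green, blue), "camera_matrix" (3x3 intrinsics, pixels), "rvec" (rotation vector, rad) and "tvec" (3), from world to camera coordinates, as OpenCV has them. Camera axes: x right, y down, z forward; pixel columns grow to the right and rows downward; lengths in m; the calibration is good to about 2 mm. A picture is of the moment at which its call begins. There is no depth.
- bot.finish_job(): hands the job in; it is judged then, once.
The state is a dict: "clock": time; "q": joint angles; "dq": joint speeds; "joint_efforts": joint torques, N m; "position": TCP position; "ee_rot": TCP orientation; "contact_force": force on the tool from outside, world axes, zero at the start; "torque": the same for the moment, N m; "width": finger opening in m; "grasp_force": force on a finger pad.
Only numpy, scipy, OpenCV 4.12 (cv2) and the standard library are available. Lean on these libraries where they do the work, as an engineer would, in place of code of your own. Each camera call takes 0.05 s, during which the arm holds its last target. There are 200 camera calls.

## Working session

There is one attempt and no reset: what is moved stays moved. The work goes in short steps, Python scripts to look and compute and a tool call to move; the robot and the scene stay as the last step left them, time stands still between calls to the robot, and variables do not carry over. Pictures are saved under pics/ and viewed, at most 10 in all, crops included, and the job is handed in when it is done.

Besides the shell and the picture viewer there is one more tool, called after "Request:" as a command line: name --argument value ..., lists and objects as JSON in quotes. carry_out: Moves the arm, as the interface text tells. Its arguments: {"type":"object","properties":{"steps":{"type":"array","items":{"type":"object","properties":{"travel":{"type":"array","items":{"type":"number"}},"turn":{"type":"array","items":{"type":"number"}},"jaw":{"type":"number"}}}},"newtons":{"type":"number"}},"required":["steps"]}

```bash
mkdir -p pics; python3 - <<'E'
from station import bot
import cv2,numpy as np,pickle
d={}
for n in("scene","top"):
    c=bot.camera(n);d[n]=c;cv2.imwrite(f"pics/{n}0.png",c["img"][...,::-1])
    R=cv2.Rodrigues(np.array(c["rvec"]))[0];print(n,-R.T@np.array(c["tvec"]).ravel(),np.array(c["camera_matrix"]).round(1).tolist())
pickle.dump(d,open("d0.pkl","wb"))
s=bot.sense();print(s)
E
```

```text
scene [ 1.00656381 -0.60738883  0.59203342] [[427.9, 0.0, 308.2], [0.0, 427.9, 203.8], [0.0, 0.0, 1.0]]
top [0.44195648 0.12014813 0.98412558] [[418.8, 0.0, 319.3], [0.0, 418.8, 205.2], [0.0, 0.0, 1.0]]
{'clock': 0.1, 'q': array([-1.36311937e+00,  1.58989050e-01,  1.59814254e+00, -1.33981094e-05,
        1.38619926e+00, -2.10090481e-01]), 'dq': array([ 0.00138001, -0.00258838, -0.00112147, -0.00021506, -0.00100692,
        0.00096757]), 'joint_efforts': array([-8.63679597e-04, -3.96991611e+01, -3.32337713e+01, -2.80345193e-04,
        4.18892858e-03, -1.43891998e-05]), 'position': array([ 0.23315413, -0.52499957,  0.23039551]), 'ee_rot': array([-8.69109789e-04,  9.78262379e-01,  2.07369145e-01, -5.53536527e-06]), 'contact_force': array([-0.23642192, -0.38312799,  0.65034984]), 'torque': array([ 0.00172495, -0.02132119, -0.00059301]), 'grasp_force': 0.0, 'width': 0.08500446255356815}
```

View pics/top0.png

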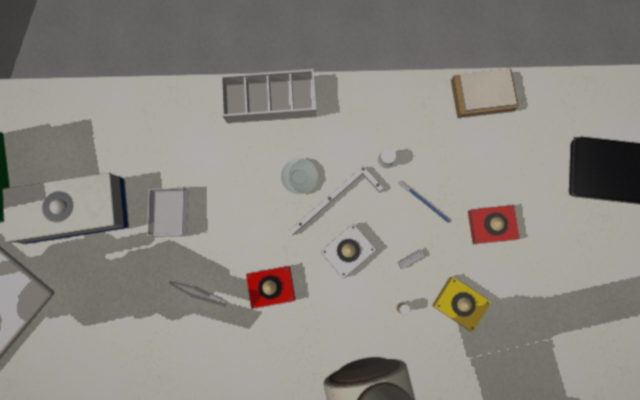

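View pics/scene0.png

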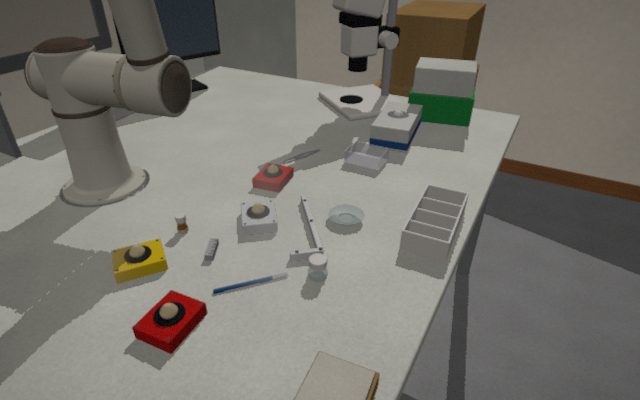

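Top view: the stop's corner is at about (363,170), its long arm runs to (293,232) and its short arm to (381,188). The carrier is at (348,250), the bar at (412,258), the vial at (403,308), the jar at (388,157) and the scalpel at (403,183) to (450,220). The scene view shows the same layout, with the carrier at (258,217) and the bar at (211,249). I'll zoom in next.

```bash
python3 - <<'E'
import cv2,pickle
d=pickle.load(open("d0.pkl","rb"))
im=d["top"]["img"][145:325,280:460,::-1]
im=cv2.resize(im,None,fx=3.2,fy=3.2,interpolation=cv2.INTER_CUBIC)
im=cv2.convertScaleAbs(im,alpha=1.0)
cv2.imwrite("pics/crop1.png",im)
E
```

```text
(no output)
```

View pics/crop1.png

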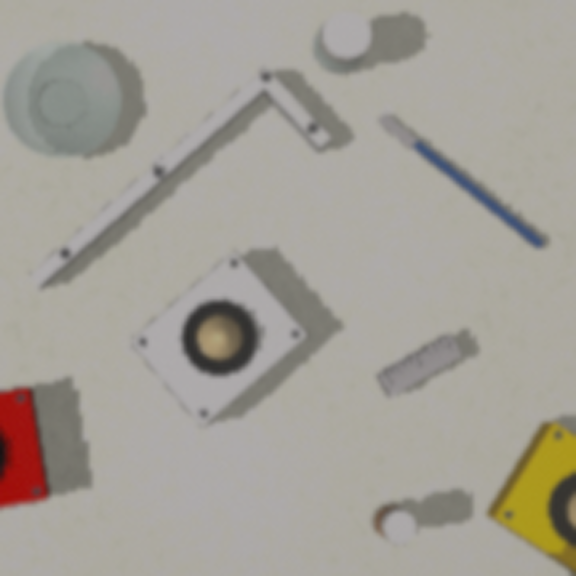

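The crop (3.2x, offset (280,145)) shows four dark screws on the carrier at (234,264), (295,334), (203,413) and (143,342). The stop's dots are at (266,76), (158,171), (65,253) and (313,128), and the bar is centred at (420,363). Next I'll measure poses with a neutral-colour mask (the bench is yellowish) and check heights from the scene view.

```bash
cat >h.py <<'E'
import cv2,numpy as np
def cast(c,uv,z):
    R=cv2.Rodrigues(np.array(c["rvec"]))[0];t=np.array(c["tvec"]).ravel();K=np.array(c["camera_matrix"])
    uv=np.atleast_2d(np.array(uv,float));C=-R.T@t
    d=np.c_[uv,np.ones(len(uv))]@np.linalg.inv(K).T@R
    return (C+d*((z-C[2])/d[:,2])[:,None])[:,:2]
def proj(c,P):
    return cv2.projectPoints(np.atleast_2d(np.array(P,float)),np.array(c["rvec"]),np.array(c["tvec"]),np.array(c["camera_matrix"]),None)[0][:,0]
def tri(c1,u1,c2,u2):
    P=[np.array(c["camera_matrix"])@np.c_[cv2.Rodrigues(np.array(c["rvec"]))[0],np.array(c["tvec"]).ravel()] for c in(c1,c2)]
    X=cv2.triangulatePoints(P[0],P[1],np.array(u1,float).reshape(2,1),np.array(u2,float).reshape(2,1))[:,0];return X[:3]/X[3]
def neutral(c,thr=0):
    im=cv2.GaussianBlur(c["img"],(3,3),0).astype(int);return im[...,2]-im[...,0]
def dots(c,x0,y0,x1,y1):
    g=cv2.cvtColor(c["img"],cv2.COLOR_RGB2GRAY).astype(float);o=[]
    return g
E
python3 - <<'E'
import pickle;from h import *
d=pickle.load(open("d0.pkl","rb"));t=d["top"];s=d["scene"]
n=neutral(t);print(np.percentile(n[145:325,280:460],[2,10,50,90,97,99]))
m=((n>-3)*255).astype(np.uint8);m[:145]=0;m[325:]=0;m[:,:280]=0;m[:,460:]=0
for th in(-5,-2,1,):
    m=((n>th)*255).astype(np.uint8);m[:145]=0;m[325:]=0;m[:,:280]=0;m[:,460:]=0
    for k in cv2.findContours(m,0,1)[0]:
        a=cv2.contourArea(k)
        if a>80:
            r=cv2.minAreaRect(k);print(th,a,np.round(r[0],1),np.round(r[1],1),round(r[2],1))
def ref(c,p,r=3):
    g=cv2.cvtColor(c["img"],cv2.COLOR_RGB2GRAY).astype(float);x,y=np.round(p).astype(int)
    w=g[y-r:y+r+1,x-r:x+r+1];w=np.clip(np.median(w)-w-4,0,None);Y,X=np.mgrid[y-r:y+r+1,x-r:x+r+1]
    return np.array([(w*X).sum(),(w*Y).sum()])/w.sum()
off=np.array([280,145])
C=np.array([ref(t,np.array(p)/3.2+off) for p in[(234,264),(295,334),(203,413),(143,342)]])
S=np.array([ref(t,np.array(p)/3.2+off) for p in[(266,76),(158,171),(65,253),(313,128)]])
print("carrier px",C.round(1).tolist(),"stop px",S.round(1).tolist())
W=cast(t,C,.028);print("carrier",W.round(4).tolist(),W.mean(0),[np.linalg.norm(W[i]-W[i-1]).round(4) for i in range(4)])
V=cast(t,S,.02);print("stop",V.round(4).tolist(),"yaw",np.arctan2(*(V[0]-V[2])[::-1]),"yaw short",np.arctan2(*(V[0]-V[3])[::-1])-np.pi/2,[np.linalg.norm(V[i]-V[0]).round(4) for i in(1,2,3)])
im=cv2.resize(s["img"][170:290,165:345,::-1],None,fx=4,fy=4,interpolation=cv2.INTER_CUBIC);cv2.imwrite("pics/crop2.png",im)
E
```

```text
[-123.  -13.  -10.   -4.    0.    2.]
-5 90.0 [343.1 297.8] [15.2 21. ] 26.6
-5 122.5 [410.6 258.6] [ 7.1 24.6] 60.3
-5 1395.0 [347.6 250.6] [34.4 43.8] 48.2
-5 246.5 [424.7 201.7] [63.3  5.5] 39.1
-5 411.5 [330.6 198.5] [ 28.6 100.6] 63.7
-5 1019.5 [298.5 175.5] [35. 37.] 90.0
-5 194.5 [386.3 157.8] [13.8 17.9] 39.8
-5 91.0 [336.9 151.6] [12.1 17.8] 58.0
-2 215.5 [428.8 205.1] [52.6  5.1] 39.2
-2 849.5 [298.5 175.5] [33. 35.] 90.0
1 194.5 [428.8 205.1] [51.4  4.7] 38.7
carrier px [[353.6, 226.3], [373.6, 248.9], [343.9, 274.4], [324.0, 251.4]] stop px [[363.2, 168.3], [329.9, 199.0], [300.9, 224.9], [378.1, 183.9]]
carrier [[0.5323, 0.047], [0.4799, 0.0032], [0.4243, 0.0725], [0.4767, 0.1159]] [0.47828532 0.05966501] [np.float64(0.0886), np.float64(0.0683), np.float64(0.0888), np.float64(0.068)]
stop [[0.6696, 0.0192], [0.5982, 0.0994], [0.539, 0.1679], [0.6315, -0.0143]] yaw -0.850304378497767 yaw short -0.8504838647669233 [np.float64(0.1075), np.float64(0.1979), np.float64(0.0507)]
```

View pics/crop2.png

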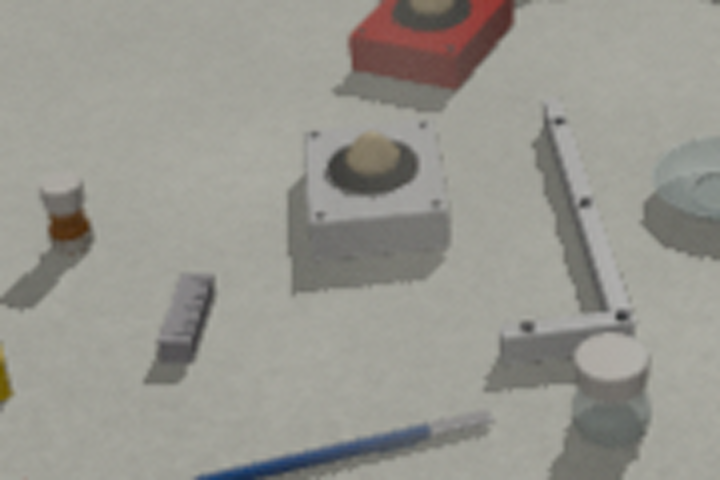

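The enlarged scene view (4x, offset (165,170)) shows carrier screws at about (314,134), (423,125), (436,204) and (320,216). Stop dots are at (622,315), (585,203), (559,121) and (527,327). The bar's top runs from about (197,277) to (176,345). Next come height checks by triangulation and the stop-frame layout.

```bash
cat >>h.py <<'E'
def ref(c,p,r=3):
    g=cv2.cvtColor(c["img"],cv2.COLOR_RGB2GRAY).astype(float);x,y=np.round(p).astype(int)
    w=g[y-r:y+r+1,x-r:x+r+1];w=np.clip(np.median(w)-w-4,0,None);Y,X=np.mgrid[y-r:y+r+1,x-r:x+r+1]
    return np.array([(w*X).sum(),(w*Y).sum()])/w.sum()
YAW=-0.8504
Rs=np.array([[np.cos(YAW),-np.sin(YAW)],[np.sin(YAW),np.cos(YAW)]])
O=np.array([.6696,.0192])-Rs@[.006,.006]
def ts(p): return (np.atleast_2d(p)-O)@Rs      # world->stop
def fs(p): return np.atleast_2d(p)@Rs.T+O      # stop->world
E
python3 - <<'E'
import pickle;from h import *
d=pickle.load(open("d0.pkl","rb"));t=d["top"];s=d["scene"]
tp=lambda p:np.array(p)/3.2+[280,145]
sp=lambda p:np.array(p)/4+[165,170]
for n,a,b in[("c1",(234,264),(436,204)),("c2",(295,334),(320,216)),("c4",(143,342),(423,125)),("s0",(266,76),(622,315)),("s1",(158,171),(585,203)),("s3",(313,128),(527,327))]:
    print(n,tri(t,ref(t,tp(a)),s,ref(s,sp(b),2)).round(4))
# bar: grey-pinkish vs bench : mask by local difference
n=neutral(t);roi=n[240:275,395:435];m=np.zeros(n.shape,np.uint8)
hsv=cv2.cvtColor(t["img"],cv2.COLOR_RGB2HSV)
m[240:275,392:432]=((n>-7)[240:275,392:432]*255)
k=max(cv2.findContours(m,0,1)[0],key=cv2.contourArea);r=cv2.minAreaRect(k);print("bar rect",r)
b=cast(t,cv2.boxPoints(r),.016);print("bar corners stop",ts(b).round(4).tolist(),ts(b.mean(0)))
m2=np.zeros(s["img"].shape[:2],np.uint8);ns=neutral(s);m2[230:270,195:225]=((ns>-7)[230:270,195:225]*255)
print("bar tri",tri(t,tp((420,363)),s,sp((187,308))))
for nm,p,z in[("vial top",(400,526),.045),("jar top",(346,35),.045),("scalpel end",(545,244),.005),("yellow corner L",(490,515),.028),("red corner",(48,497),.028),("bar A",(378,376),.016),("bar B",(394,396),.016),("bar C",(460,335),.016),("bar D",(468,350),.016),("stop end",(36,275),.02),("carrier",None,0)]:
    if p: print(nm,ts(cast(t,tp(p),z)).round(4))
print("carrier",ts([.4783,.0597]),"seat",fs([-.05,-.04]),"pxpoint",O)
E
```

```text
c1 [0.5328 0.0471 0.0265]
c2 [0.4811 0.0041 0.0268]
c4 [0.4768 0.116  0.0284]
s0 [0.6693 0.0192 0.0209]
s1 [0.599  0.1    0.0203]
s3 [ 0.631  -0.0141  0.0218]
bar rect ((410.558837890625, 258.2647399902344), (8.917926788330078, 26.067787170410156), 59.03623962402344)
bar corners stop [[-0.0854, -0.2041], [-0.0263, -0.2168], [-0.0308, -0.2363], [-0.0897, -0.2236]] [[-0.05805648 -0.22020645]]
bar tri [ 0.45749788 -0.08322169  0.01432945]
vial top [[-0.1493 -0.2877]]
jar top [[ 0.0624 -0.0142]]
scalpel end [[ 0.0725 -0.2228]]
yellow corner L [[-0.0967 -0.3279]]
red corner [[-0.3153 -0.1113]]
bar A [[-0.0858 -0.2079]]
bar B [[-0.0872 -0.2258]]
bar C [[-0.0222 -0.2266]]
bar D [[-0.0255 -0.2381]]
stop end [[-0.2177  0.0107]]
carrier [[-0.15063482 -0.11105329]] seat [[0.59808674 0.03094108]] pxpoint [0.66113264 0.01975117]
```

```bash
cat >>h.py <<'E'
from scipy.spatial.transform import Rotation as Ro
def plan(bot,yaw,pts):
    """pts: (stop x, stop y, z); prints tool-axis travel from now, and turn"""
    s=bot.sense();w,x,y,z=s["ee_rot"];R=Ro.from_quat([x,y,z,w])
    ty=R.as_matrix()[:,0];print("clock",s["clock"],"pos stop",ts(s["position"][:2]).round(4),s["position"].round(4),"F",s["contact_force"].round(1),"w",round(s["width"],3))
    cy,sy=np.cos(yaw),np.sin(yaw);T=np.array([[cy,sy,0],[sy,-cy,0],[0,0,-1]])
    print("turn deg",(R.inv()*Ro.from_matrix(T)).as_rotvec(degrees=True).round(2),"q",s["q"].round(2))
    for p in pts: print(p,R.inv().apply(np.r_[fs(p[:2])[0],p[2]]-s["position"]).round(4))
E
python3 -c "
from h import *
from station import bot
plan(bot,YAW+np.pi/2,[(-.151,-.187,.12),(-.151,-.187,.008),(-.151,-.162,.008)])"
```

```text
clock 0.1 pos stop [[ 0.1271 -0.681 ]] [ 0.2332 -0.525   0.2304] F [-0.2 -0.4  0.7] w 0.085
turn deg [ -0.09  -0.03 -17.34] q [-1.36  0.16  1.6  -0.    1.39 -0.21]
(-0.151, -0.187, 0.12) [ 0.3886 -0.4125  0.1112]
(-0.151, -0.187, 0.008) [ 0.3886 -0.4123  0.2232]
(-0.151, -0.162, 0.008) [ 0.4125 -0.4197  0.2233]
```

Request:
carry_out --steps '[{"travel": [0.2,-0.21,0.03],"turn": [0,0,-10],"jaw": 0.055},{"travel": [0.3886,-0.4125,0.111],"turn": [0,0,-17.3],"jaw": 0.055},{"travel": [0.3886,-0.4125,0.111],"turn": [0,0,-17.3],"jaw": 0.055},{"travel": [0.3886,-0.4125,0.111],"turn": [0,0,-17.3],"jaw": 0.055},{"travel": [0.3886,-0.4125,0.111],"turn": [0,0,-17.3],"jaw": 0.055},{"travel": [0.3886,-0.4125,0.111],"turn": [0,0,-17.3],"jaw": 0.055},{"travel": [0.3886,-0.4125,0.111],"turn": [0,0,-17.3],"jaw": 0.055},{"travel": [0.3886,-0.4125,0.111],"turn": [0,0,-17.3],"jaw": 0.055},{"travel": [0.3886,-0.4125,0.111],"turn": [0,0,-17.3],"jaw": 0.055},{"travel": [0.3886,-0.4125,0.111],"turn": [0,0,-17.3],"jaw": 0.055},{"travel": [0.3886,-0.4125,0.111],"turn": [0,0,-17.3],"jaw": 0.055},{"travel": [0.3886,-0.4125,0.111],"turn": [0,0,-17.3],"jaw": 0.055},{"travel": [0.3886,-0.4125,0.111],"turn": [0,0,-17.3],"jaw": 0.055},{"travel": [0.3886,-0.4125,0.111],"turn": [0,0,-17.3],"jaw": 0.055},{"travel": [0.3886,-0.4125,0.111],"turn": [0,0,-17.3],"jaw": 0.055},{"travel": [0.3886,-0.4125,0.111],"turn": [0,0,-17.3],"jaw": 0.055}]'

```text
clock: 1.7
position: [0.4211, 0.0081, 0.1206]
ee_rot: [0.0, 0.936, 0.351, 0.0]
contact_force: [0.3, -0.6, -0.6]
width: 0.055
grasp_force: 0.0
```

```bash
python3 -c "
from h import *
from station import bot
plan(bot,YAW+np.pi/2,[(-.151,-.187,.008),(-.151,-.162,.008),(-.151,-.091,.008)])"
```

```text
clock 1.7 pos stop [[-0.1496 -0.1881]] [0.4211 0.0081 0.1206] F [ 0.3 -0.6 -0.6] w 0.055
turn deg [ 0.03 -0.01 -0.15] q [-0.27 -0.13  2.12 -0.    1.15  0.58]
(-0.151, -0.187, 0.008) [ 0.0011 -0.0015  0.1126]
(-0.151, -0.162, 0.008) [ 0.0261 -0.0016  0.1126]
(-0.151, -0.091, 0.008) [ 0.0971 -0.0017  0.1126]
```

Request:
carry_out --steps '[{"travel": [0.001,-0.0015,0.05],"turn": [0,0,0],"jaw": 0.055},{"travel": [0.001,-0.0015,0.09],"turn": [0,0,0],"jaw": 0.055},{"travel": [0.001,-0.0015,0.112],"turn": [0,0,0],"jaw": 0.055},{"travel": [0.001,-0.0015,0.112],"turn": [0,0,0],"jaw": 0.055},{"travel": [0.012,-0.0015,0.112],"turn": [0,0,0],"jaw": 0.055},{"travel": [0.019,-0.0015,0.112],"turn": [0,0,0],"jaw": 0.055},{"travel": [0.024,-0.0015,0.112],"turn": [0,0,0],"jaw": 0.055},{"travel": [0.029,-0.0015,0.112],"turn": [0,0,0],"jaw": 0.055},{"travel": [0.034,-0.0015,0.112],"turn": [0,0,0],"jaw": 0.055},{"travel": [0.039,-0.0015,0.112],"turn": [0,0,0],"jaw": 0.055},{"travel": [0.045,-0.0015,0.112],"turn": [0,0,0],"jaw": 0.055},{"travel": [0.051,-0.0015,0.112],"turn": [0,0,0],"jaw": 0.055},{"travel": [0.057,-0.0015,0.112],"turn": [0,0,0],"jaw": 0.055},{"travel": [0.063,-0.0015,0.112],"turn": [0,0,0],"jaw": 0.055},{"travel": [0.068,-0.0015,0.112],"turn": [0,0,0],"jaw": 0.055},{"travel": [0.073,-0.0015,0.112],"turn": [0,0,0],"jaw": 0.055},{"travel": [0.078,-0.0015,0.112],"turn": [0,0,0],"jaw": 0.055},{"travel": [0.082,-0.0015,0.112],"turn": [0,0,0],"jaw": 0.055},{"travel": [0.084,-0.0015,0.112],"turn": [0,0,0],"jaw": 0.055}]'

```text
clock: 3.6
position: [0.4835, 0.066, 0.0082]
ee_rot: [-0.0, 0.936, 0.352, 0.0]
contact_force: [-2.3, -1.8, 2.5]
width: 0.0551
grasp_force: 1.7
```

```bash
cat >>h.py <<'E'
def carrier(c,guess=None):
    """cup-independent: neutral-mask rect near guess (stop frame), top face at z=.028"""
    g=np.array(guess);pred=[]
    for sx,sy in((1,1),(1,-1),(-1,-1),(-1,1)):
        pred.append(proj(c,[*fs(g+np.array([sx*.0443,sy*.034]))[0],.028])[0])
    return pred
E
python3 - <<'E'
from h import *
from station import bot
plan(bot,YAW+np.pi/2,[(-.151,-.091,.008)])
c=bot.camera("top");cv2.imwrite("pics/c3.png",cv2.resize(c["img"][145:325,280:460,::-1],None,fx=3.2,fy=3.2,interpolation=cv2.INTER_CUBIC))
E
```

```text
clock 3.6 pos stop [[-0.1519 -0.103 ]] [0.4835 0.066  0.0082] F [-2.3 -1.8  2.5] w 0.055
turn deg [-0.   -0.01 -0.03] q [-0.11  0.25  1.99  0.    0.9   0.74]
(-0.151, -0.091, 0.008) [0.012  0.0009 0.0002]
```

View pics/c3.png

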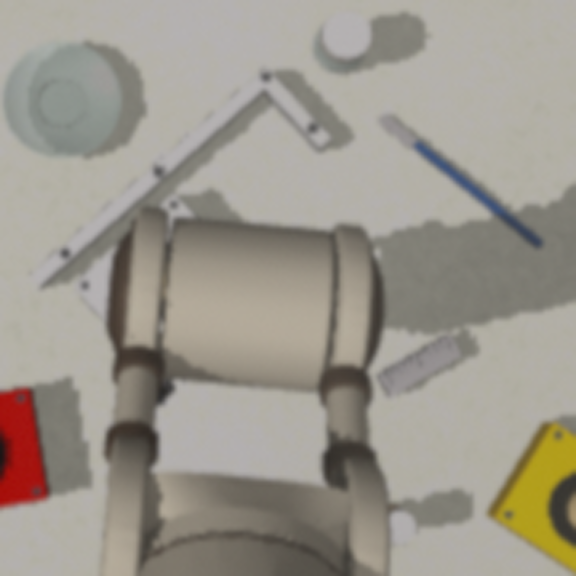

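The carrier is moving nearly parallel to the long arm. Its two far screws show at (85,285) and (173,205), with the arm occluding the rest. I'll measure the remaining gap from those screws.

```bash
cat >>h.py <<'E'
def car2(c,A,B,s=1):
    """A,B px of the two far screws (-x,+x at +y side, spacing 88x68): pose in stop frame"""
    a,b=ts(cast(c,[ref(c,A),ref(c,B)],.028));d=b-a;yaw=np.arctan2(d[1],d[0]);n=np.array([-np.sin(yaw),np.cos(yaw)])
    print("carrier",((a+b)/2-n*.0342).round(4),"yaw",round(yaw,3),"d",np.linalg.norm(d).round(4))
E
python3 - <<'E'
from h import *
from station import bot
c=bot.camera("top")
car2(c,np.array((85,285))/3.2+[280,145],np.array((173,205))/3.2+[280,145])
E
```

```text
carrier [-0.156  -0.0518] yaw -0.008 d 0.0827
```

Request:
carry_out --steps '[{"travel": [0.003,0,0],"turn": [0,0,0],"jaw": 0.055},{"travel": [0.006,0,0],"turn": [0,0,0],"jaw": 0.055},{"travel": [0.008,0,0],"turn": [0,0,0],"jaw": 0.055},{"travel": [0.01,0,0],"turn": [0,0,0],"jaw": 0.055},{"travel": [0.011,0,0],"turn": [0,0,0],"jaw": 0.055},{"travel": [0.0115,0,0],"turn": [0,0,0],"jaw": 0.055},{"travel": [0.012,0,0],"turn": [0,0,0],"jaw": 0.055}]'

```text
clock: 4.4
position: [0.4923, 0.0736, 0.0083]
ee_rot: [-0.0, 0.936, 0.352, -0.0]
contact_force: [-1.1, -1.6, 1.0]
width: 0.055
grasp_force: 1.2
```

Request:
carry_out --steps '[{"travel": [0.001,0,0],"turn": [0,0,0],"jaw": 0.055},{"travel": [0.0015,0,0],"turn": [0,0,0],"jaw": 0.055},{"travel": [0.002,0,0],"turn": [0,0,0],"jaw": 0.055}]'

```text
clock: 4.7
position: [0.4934, 0.0747, 0.0082]
ee_rot: [0.0, 0.936, 0.352, -0.001]
contact_force: [-4.4, -4.2, 3.1]
width: 0.0545
grasp_force: 2.9
```

Request:
carry_out --steps '[{"travel": [0.0008,0,0],"turn": [0,0,0],"jaw": 0.055},{"travel": [0.0015,0,0],"turn": [0,0,0],"jaw": 0.055}]'

```text
clock: 4.9
position: [0.4935, 0.0748, 0.0083]
ee_rot: [0.0, 0.936, 0.352, -0.002]
contact_force: [-9.8, -8.7, 8.4]
width: 0.055
grasp_force: 6.8
```

Request:
carry_out --steps '[{"travel": [-0.025,0,0],"turn": [0,0,0],"jaw": 0.05},{"travel": [-0.025,0,-0.05],"turn": [0,0,0],"jaw": 0.04},{"travel": [-0.025,0,-0.09],"turn": [0,0,0],"jaw": 0.035},{"travel": [-0.025,0,-0.09],"turn": [0,0,0],"jaw": 0.035}]'

```text
clock: 5.3
position: [0.4816, 0.059, 0.1048]
ee_rot: [0.003, 0.936, 0.352, 0.006]
contact_force: [0.8, -0.9, 0.9]
width: 0.0353
grasp_force: 0.0
```

```bash
python3 - <<'E'
from h import *
from station import bot
plan(bot,YAW+np.pi,[(-.240,-.04,.1),(-.240,-.04,.008),(-.215,-.04,.008)])
c=bot.camera("top");cv2.imwrite("pics/c4.png",cv2.resize(c["img"][145:325,280:460,::-1],None,fx=3.2,fy=3.2,interpolation=cv2.INTER_CUBIC))
E
```

```text
clock 5.3 pos stop [[-0.148 -0.109]] [0.4816 0.059  0.1048] F [ 0.8 -0.9  0.9] w 0.035
turn deg [  0.9    0.   -90.05] q [-0.13  0.06  1.97  0.    1.1   0.72]
(-0.24, -0.04, 0.1) [ 0.0689 -0.0921  0.0045]
(-0.24, -0.04, 0.008) [ 0.068  -0.0931  0.0965]
(-0.215, -0.04, 0.008) [ 0.068  -0.0681  0.0968]
```

View pics/c4.png

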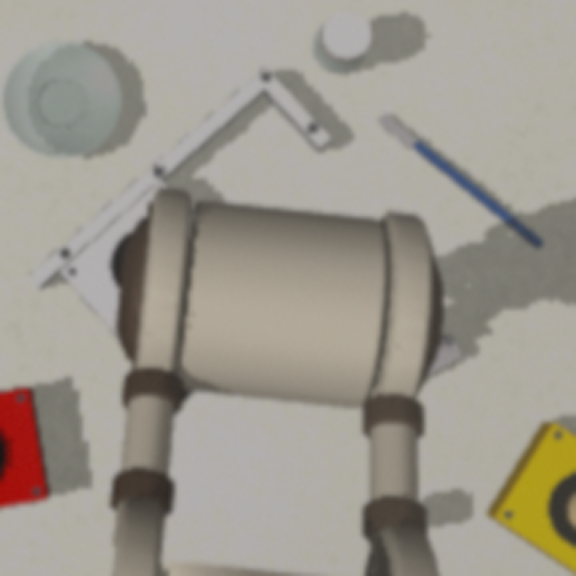

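The carrier now lies along the long arm, with its left screw visible at (71,270). Now I'll go round to its -x end.

Request:
carry_out --steps '[{"travel": [0.034,-0.046,0.0],"turn": [0,0,-8.5],"jaw": 0.035},{"travel": [0.068,-0.093,0.0],"turn": [0,0,-17],"jaw": 0.035},{"travel": [0.068,-0.093,0.0],"turn": [0,0,-25.5],"jaw": 0.035},{"travel": [0.068,-0.093,0.0],"turn": [0,0,-34],"jaw": 0.035},{"travel": [0.068,-0.093,0.0],"turn": [0,0,-42.5],"jaw": 0.035},{"travel": [0.068,-0.093,0.0],"turn": [0,0,-51],"jaw": 0.035},{"travel": [0.068,-0.093,0.0],"turn": [0,0,-59.5],"jaw": 0.035},{"travel": [0.068,-0.093,0.0],"turn": [0,0,-68],"jaw": 0.035},{"travel": [0.068,-0.093,0.0],"turn": [0,0,-76.5],"jaw": 0.035},{"travel": [0.068,-0.093,0.0],"turn": [0,0,-85],"jaw": 0.035},{"travel": [0.068,-0.093,0.0],"turn": [0,0,-90],"jaw": 0.035},{"travel": [0.068,-0.093,0.0],"turn": [0,0,-90],"jaw": 0.035}]'

```text
clock: 6.55
position: [0.4653, 0.1743, 0.0971]
ee_rot: [-0.001, 0.413, 0.911, -0.0]
contact_force: [0.8, 0.7, -0.5]
width: 0.0351
grasp_force: 0.0
```

```bash
python3 - <<'E'
from h import *
from station import bot
im=cv2.imread("pics/c4.png")
c=bot.camera("top")
print("dot",ts(cast(c,[np.array((71,270))/3.2+[280,145]],.028)))
plan(bot,YAW+np.pi,[(-.240,-.04,.008),(-.215,-.04,.008),(-.111,-.04,.008)])
E
```

```text
dot [[-0.19688027 -0.00442609]]
clock 6.6 pos stop [[-0.2453 -0.0451]] [0.4654 0.1743 0.0973] F [ 0.1  0.2 -0.5] w 0.035
turn deg [-0.05 -0.06 -0.15] q [ 0.11  0.11  1.93  0.    1.1  -0.6 ]
(-0.24, -0.04, 0.008) [-0.0053  0.0052  0.0893]
(-0.215, -0.04, 0.008) [-0.0303  0.0053  0.0892]
(-0.111, -0.04, 0.008) [-0.1343  0.0055  0.0891]
```

Request:
carry_out --steps '[{"travel": [-0.005,0.0035,0.045],"turn": [0,0,0],"jaw": 0.035},{"travel": [-0.005,0.0035,0.08],"turn": [0,0,0],"jaw": 0.035},{"travel": [-0.005,0.0035,0.089],"turn": [0,0,0],"jaw": 0.035},{"travel": [-0.005,0.0035,0.089],"turn": [0,0,0],"jaw": 0.035},{"travel": [-0.018,0.0035,0.089],"turn": [0,0,0],"jaw": 0.035},{"travel": [-0.026,0.0035,0.089],"turn": [0,0,0],"jaw": 0.035},{"travel": [-0.031,0.0035,0.089],"turn": [0,0,0],"jaw": 0.035},{"travel": [-0.036,0.0035,0.089],"turn": [0,0,0],"jaw": 0.035},{"travel": [-0.042,0.0035,0.089],"turn": [0,0,0],"jaw": 0.035},{"travel": [-0.049,0.0035,0.089],"turn": [0,0,0],"jaw": 0.035},{"travel": [-0.056,0.0035,0.089],"turn": [0,0,0],"jaw": 0.035},{"travel": [-0.063,0.0035,0.089],"turn": [0,0,0],"jaw": 0.035},{"travel": [-0.07,0.0035,0.089],"turn": [0,0,0],"jaw": 0.035},{"travel": [-0.077,0.0035,0.089],"turn": [0,0,0],"jaw": 0.035},{"travel": [-0.084,0.0035,0.089],"turn": [0,0,0],"jaw": 0.035},{"travel": [-0.09,0.0035,0.089],"turn": [0,0,0],"jaw": 0.035}]'

```text
clock: 8.2
position: [0.5283, 0.1083, 0.0092]
ee_rot: [-0.0, 0.413, 0.911, -0.0]
contact_force: [-2.4, 2.9, 2.8]
width: 0.035
grasp_force: 1.9
```

Request:
carry_out --steps '[{"travel": [-0.007,0,0],"turn": [0,0,0],"jaw": 0.035},{"travel": [-0.014,0,0],"turn": [0,0,0],"jaw": 0.035},{"travel": [-0.02,0,0],"turn": [0,0,0],"jaw": 0.035},{"travel": [-0.026,0,0],"turn": [0,0,0],"jaw": 0.035},{"travel": [-0.031,0,0],"turn": [0,0,0],"jaw": 0.035},{"travel": [-0.035,0,0],"turn": [0,0,0],"jaw": 0.035},{"travel": [-0.038,0,0],"turn": [0,0,0],"jaw": 0.035},{"travel": [-0.04,0,0],"turn": [0,0,0],"jaw": 0.035}]'

```text
clock: 9.0
position: [0.5541, 0.0785, 0.0092]
ee_rot: [-0.0, 0.413, 0.911, -0.0]
contact_force: [-4.2, 3.3, 3.1]
width: 0.0348
grasp_force: 2.5
```

```bash
python3 - <<'E'
from h import *
from station import bot
plan(bot,YAW+np.pi,[(-.111,-.042,.008)])
E
```

```text
clock 9.0 pos stop [[-0.1148 -0.0416]] [0.5541 0.0785 0.0092] F [-4.2  3.3  3.1] w 0.035
turn deg [-0.03 -0.02 -0.04] q [-0.08  0.4   1.79 -0.    0.96 -0.79]
(-0.111, -0.042, 0.008) [-0.0038 -0.0004  0.0012]
```

Request:
carry_out --steps '[{"travel": [-0.0015,0,0],"turn": [0,0,0],"jaw": 0.035},{"travel": [-0.003,0,0],"turn": [0,0,0],"jaw": 0.035},{"travel": [-0.004,0,0],"turn": [0,0,0],"jaw": 0.035}]'

```text
clock: 9.3
position: [0.5546, 0.078, 0.0091]
ee_rot: [-0.003, 0.413, 0.911, 0.001]
contact_force: [-12.5, 13.5, 12.4]
width: 0.035
grasp_force: 9.0
```

Request:
carry_out --steps '[{"travel": [0.02,0,0],"turn": [0,0,0],"jaw": 0.035},{"travel": [0.03,0,-0.045],"turn": [0,0,0],"jaw": 0.03},{"travel": [0.03,0,-0.09],"turn": [0,0,0],"jaw": 0.025},{"travel": [0.03,-0.04,-0.09],"turn": [0,0,8.5],"jaw": 0.025},{"travel": [0.02,-0.08,-0.09],"turn": [0,0,17],"jaw": 0.025},{"travel": [-0.01,-0.12,-0.09],"turn": [0,0,25.5],"jaw": 0.025},{"travel": [-0.03,-0.16,-0.09],"turn": [0,0,34],"jaw": 0.025},{"travel": [-0.05,-0.2,-0.09],"turn": [0,0,42.5],"jaw": 0.025},{"travel": [-0.055,-0.225,-0.09],"turn": [0,0,51],"jaw": 0.025},{"travel": [-0.055,-0.23,-0.09],"turn": [0,0,59.5],"jaw": 0.025},{"travel": [-0.055,-0.23,-0.09],"turn": [0,0,68],"jaw": 0.025},{"travel": [-0.055,-0.23,-0.09],"turn": [0,0,76.5],"jaw": 0.025},{"travel": [-0.055,-0.23,-0.09],"turn": [0,0,85],"jaw": 0.025},{"travel": [-0.055,-0.23,-0.09],"turn": [0,0,90],"jaw": 0.025},{"travel": [-0.055,-0.23,-0.09],"turn": [0,0,90],"jaw": 0.025}]'

```text
clock: 10.8
position: [0.4209, -0.1182, 0.0997]
ee_rot: [0.001, 0.936, 0.352, 0.001]
contact_force: [-0.7, -0.3, -0.6]
width: 0.0249
grasp_force: 0.0
```

```bash
python3 - <<'E'
from h import *
from station import bot
plan(bot,YAW+np.pi/2,[(-.058,-.268,.1),(-.058,-.268,.006)])
import pickle
d={n:bot.camera(n) for n in("top","scene")};pickle.dump(d,open("d1.pkl","wb"))
a=cv2.resize(d["top"]["img"][150:270,290:430,::-1],None,fx=4,fy=4,interpolation=cv2.INTER_CUBIC)
cv2.imwrite("pics/c5.png",a)
E
```

```text
clock 10.8 pos stop [[-0.0548 -0.2716]] [ 0.4209 -0.1182  0.0997] F [-0.7 -0.3 -0.6] w 0.025
turn deg [ 0.17 -0.   -0.04] q [-0.55 -0.06  2.1  -0.    1.1   0.3 ]
(-0.058, -0.268, 0.1) [ 0.0036 -0.0032 -0.0003]
(-0.058, -0.268, 0.006) [ 0.0036 -0.0035  0.0937]
```

View pics/c5.png

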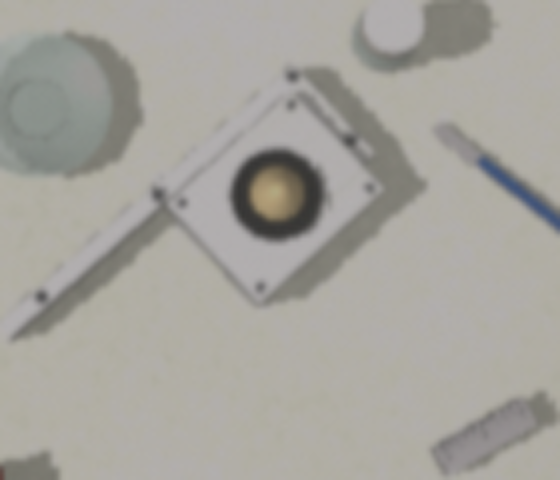

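The crop (4x, offset (290,150)) shows the carrier in the corner, with screws at (291,104), (369,187), (260,287) and (182,202). The bar, centred at about (485,435), is untouched. Next I'll compute the carrier's pose relative to the stop.

```bash
python3 - <<'E'
import pickle;from h import *
t=pickle.load(open("d1.pkl","rb"))["top"]
f=lambda p:ref(t,np.array(p)/4+[290,150],2)
W=ts(cast(t,[f(p) for p in[(182,202),(291,104),(369,187),(260,287)]],.028));print(W.round(4).tolist(),"c",W.mean(0).round(4))
e=(W[1]-W[0])+(W[2]-W[3]);print("yaw",np.arctan2(e[1],e[0]))
V=ts(cast(t,[f(p) for p in[(292,75),(157,193),(40,296),(349,142)]],.02));print(V.round(4).tolist())
# bar
n=neutral(t);m=np.zeros(n.shape,np.uint8);m[240:275,392:432]=((n>-7)[240:275,392:432]*255)
k=max(cv2.findContours(m,0,1)[0],key=cv2.contourArea);r=cv2.minAreaRect(k);b=ts(cast(t,cv2.boxPoints(r),.016));print("bar",b.round(4).tolist(),b.mean(0))
E
```

```text
[[-0.0955, -0.0054], [-0.0075, -0.0066], [-0.0094, -0.0741], [-0.0961, -0.0741]] c [-0.0521 -0.04  ]
yaw -0.007245083165533966
[[0.0051, 0.0063], [-0.1015, 0.0075], [-0.1918, 0.0084], [0.0027, -0.0445]]
bar [[-0.0854, -0.2041], [-0.0263, -0.2168], [-0.0308, -0.2363], [-0.0897, -0.2236]] [-0.05805648 -0.22020645]
```

The carrier is seated within tolerance at (-52, -40) mm, yaw -0.007. Now I'll push the bar.

Request:
carry_out --steps '[{"travel": [0.003,-0.001,0.045],"turn": [0,0,0],"jaw": 0.025},{"travel": [0.003,-0.001,0.085],"turn": [0,0,0],"jaw": 0.025},{"travel": [0.003,-0.001,0.0945],"turn": [0,0,0],"jaw": 0.025},{"travel": [0.003,-0.001,0.0945],"turn": [0,0,0],"jaw": 0.025},{"travel": [0.01,-0.001,0.0945],"turn": [0,0,0],"jaw": 0.025},{"travel": [0.015,-0.001,0.0945],"turn": [0,0,0],"jaw": 0.025},{"travel": [0.019,-0.001,0.0945],"turn": [0,0,0],"jaw": 0.025},{"travel": [0.023,-0.001,0.0945],"turn": [0,0,0],"jaw": 0.025},{"travel": [0.027,-0.001,0.0945],"turn": [0,0,0],"jaw": 0.025},{"travel": [0.031,-0.001,0.0945],"turn": [0,0,0],"jaw": 0.025},{"travel": [0.035,-0.001,0.0945],"turn": [0,0,0],"jaw": 0.025},{"travel": [0.039,-0.001,0.0945],"turn": [0,0,0],"jaw": 0.025},{"travel": [0.043,-0.001,0.0945],"turn": [0,0,0],"jaw": 0.025},{"travel": [0.048,-0.001,0.0945],"turn": [0,0,0],"jaw": 0.025},{"travel": [0.054,-0.001,0.0945],"turn": [0,0,0],"jaw": 0.025},{"travel": [0.06,-0.001,0.0945],"turn": [0,0,0],"jaw": 0.025},{"travel": [0.066,-0.001,0.0945],"turn": [0,0,0],"jaw": 0.025},{"travel": [0.072,-0.001,0.0945],"turn": [0,0,0],"jaw": 0.025},{"travel": [0.078,-0.001,0.0945],"turn": [0,0,0],"jaw": 0.025},{"travel": [0.084,-0.001,0.0945],"turn": [0,0,0],"jaw": 0.025}]'

```text
clock: 12.9
position: [0.4831, -0.0607, 0.0047]
ee_rot: [-0.0, 0.936, 0.352, -0.0]
contact_force: [-0.7, -1.1, -0.3]
width: 0.0251
grasp_force: 0.4
```

```bash
python3 - <<'E'
from h import *
from station import bot
plan(bot,YAW+np.pi/2,[(-.056,-.109,.005)])
d={n:bot.camera(n) for n in("top","scene")}
a=cv2.resize(d["top"]["img"][150:290,300:450,::-1],None,fx=2.6,fy=2.6,interpolation=cv2.INTER_CUBIC)
b=cv2.resize(d["scene"]["img"][170:290,165:305,::-1],None,fx=2.8,fy=2.8,interpolation=cv2.INTER_CUBIC)
h=min(len(a),len(b));cv2.imwrite("pics/c6.png",np.hstack([a[:h],b[:h]]))
E
```

```text
clock 12.9 pos stop [[-0.057  -0.1869]] [ 0.4831 -0.0607  0.0047] F [-0.7 -1.1 -0.3] w 0.025
turn deg [-0.01 -0.   -0.03] q [-0.37  0.25  1.99  0.    0.9   0.48]
(-0.056, -0.109, 0.005) [ 0.0779  0.001  -0.0003]
```

View pics/c6.png

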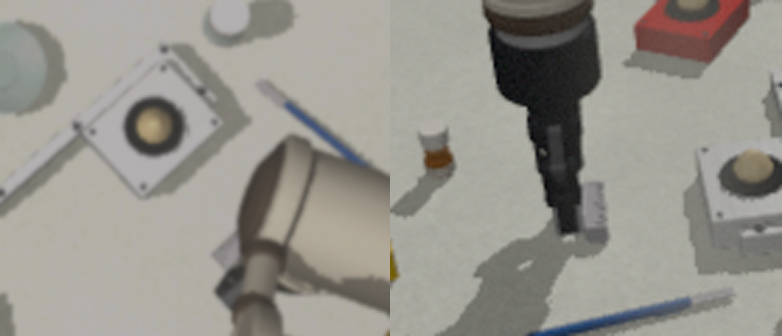

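In both halves the bar is squared up against the two fingers, seen at (595,210) on the right. The carrier hasn't moved. I'll keep pushing.

Request:
carry_out --steps '[{"travel": [0.006,0.001,0],"turn": [0,0,0],"jaw": 0.025},{"travel": [0.012,0.001,0],"turn": [0,0,0],"jaw": 0.025},{"travel": [0.018,0.001,0],"turn": [0,0,0],"jaw": 0.025},{"travel": [0.024,0.001,0],"turn": [0,0,0],"jaw": 0.025},{"travel": [0.03,0.001,0],"turn": [0,0,0],"jaw": 0.025},{"travel": [0.036,0.001,0],"turn": [0,0,0],"jaw": 0.025},{"travel": [0.042,0.001,0],"turn": [0,0,0],"jaw": 0.025},{"travel": [0.048,0.001,0],"turn": [0,0,0],"jaw": 0.025},{"travel": [0.054,0.001,0],"turn": [0,0,0],"jaw": 0.025},{"travel": [0.06,0.001,0],"turn": [0,0,0],"jaw": 0.025},{"travel": [0.065,0.001,0],"turn": [0,0,0],"jaw": 0.025},{"travel": [0.069,0.001,0],"turn": [0,0,0],"jaw": 0.025},{"travel": [0.072,0.001,0],"turn": [0,0,0],"jaw": 0.025},{"travel": [0.074,0.001,0],"turn": [0,0,0],"jaw": 0.025},{"travel": [0.0755,0.001,0],"turn": [0,0,0],"jaw": 0.025},{"travel": [0.077,0.001,0],"turn": [0,0,0],"jaw": 0.025}]'

```text
clock: 14.6
position: [0.5413, -0.0111, 0.0048]
ee_rot: [-0.0, 0.936, 0.352, -0.0]
contact_force: [-0.5, -1.0, 0.6]
width: 0.0251
grasp_force: 0.4
```

Request:
carry_out --steps '[{"travel": [0.001,0,0],"turn": [0,0,0],"jaw": 0.025},{"travel": [0.0018,0,0],"turn": [0,0,0],"jaw": 0.025},{"travel": [0.0025,0,0],"turn": [0,0,0],"jaw": 0.025}]'

```text
clock: 14.9
position: [0.5422, -0.0102, 0.0048]
ee_rot: [0.0, 0.936, 0.352, -0.001]
contact_force: [-7.3, -5.3, 4.8]
width: 0.0249
grasp_force: 4.4
```

Request:
carry_out --steps '[{"travel": [0.0008,0,0],"turn": [0,0,0],"jaw": 0.025},{"travel": [0.0008,0,0],"turn": [0,0,0],"jaw": 0.025},{"travel": [-0.02,0,0],"turn": [0,0,0],"jaw": 0.025},{"travel": [-0.04,0,0],"turn": [0,0,0],"jaw": 0.025},{"travel": [-0.06,0,-0.04],"turn": [0,0,0],"jaw": 0.025},{"travel": [-0.1,0,-0.08],"turn": [0,0,0],"jaw": 0.025},{"travel": [-0.15,0,-0.1],"turn": [0,0,0],"jaw": 0.025},{"travel": [-0.18,0.03,-0.1],"turn": [0,0,0],"jaw": 0.025},{"travel": [-0.18,0.05,-0.1],"turn": [0,0,0],"jaw": 0.025},{"travel": [-0.18,0.05,-0.1],"turn": [0,0,0],"jaw": 0.025}]'

```text
clock: 15.9
position: [0.4421, -0.1685, 0.1061]
ee_rot: [0.002, 0.937, 0.35, 0.001]
contact_force: [-1.2, 0.6, -0.2]
width: 0.0248
grasp_force: 0.0
```

```bash
python3 - <<'E'
from h import *
from station import bot
import pickle
plan(bot,YAW+np.pi/2,[])
d={n:bot.camera(n) for n in("top","scene")};pickle.dump(d,open("d2.pkl","wb"))
a=cv2.resize(d["top"]["img"][150:270,310:430,::-1],None,fx=4,fy=4,interpolation=cv2.INTER_CUBIC)
cv2.imwrite("pics/c7.png",a)
E
```

```text
clock 15.9 pos stop [[-0.0031 -0.2888]] [ 0.4421 -0.1685  0.1061] F [-1.2  0.6 -0.2] w 0.025
turn deg [ 0.22 -0.07 -0.24] q [-0.62  0.03  2.    0.    1.11  0.23]
```

View pics/c7.png

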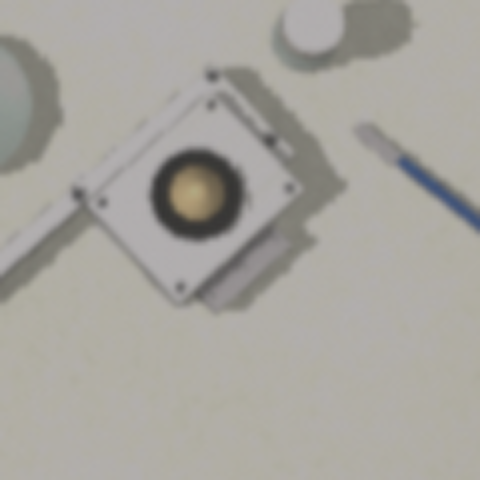

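The crop (4x, offset (310,150)) shows the bar lying along the carrier's free side. Its outer corners are at about (218,311) and (292,243), and the carrier's screws are at (211,104), (290,187), (180,286) and (102,202). One numeric check before handing in.

```bash
python3 - <<'E'
import pickle;from h import *
t=pickle.load(open("d2.pkl","rb"))["top"]
f=lambda p:np.array(p)/4+[310,150]
W=ts(cast(t,[ref(t,f(p),2) for p in[(102,202),(211,104),(290,187),(180,286)]],.028));e=(W[1]-W[0])+(W[2]-W[3]);print("carrier",W.mean(0).round(4),np.arctan2(e[1],e[0]).round(3))
print("bar outer corners",ts(cast(t,[f((218,311)),f((292,243))],.016)).round(4).tolist())
E
```

```text
carrier [-0.0522 -0.0401] -0.005
bar outer corners [[-0.0877, -0.098], [-0.0286, -0.0983]]
```

The bar is right. The carrier's x reads 2 mm short of nominal, so I'll check the short arm's real position from edge profiles in the first picture.

```bash
python3 - <<'E'
import pickle;from h import *
t=pickle.load(open("d0.pkl","rb"))["top"]
g=cv2.cvtColor(t["img"],cv2.COLOR_RGB2GRAY).astype(np.float32)
def prof(pts):
    p=proj(t,[[*fs(q)[0],.02] for q in pts]).astype(np.float32);return cv2.remap(g,p[:,:1],p[:,1:],cv2.INTER_LINEAR).ravel()
r=np.arange(-14,27,1.)/1000
A=np.mean([prof([(a,y) for a in r]) for y in np.arange(-.037,-.012,.003)],0)
B=np.mean([prof([(x,a) for a in r]) for x in np.arange(-.09,-.03,.005)],0)
for n,P in(("short x",A),("long y",B)): print(n,[(int(round(a*1000)),int(v)) for a,v in zip(r,P)])
E
```

```text
short x [(-14, 168), (-13, 168), (-12, 168), (-11, 167), (-10, 165), (-9, 163), (-8, 157), (-7, 151), (-6, 143), (-5, 138), (-4, 137), (-3, 141), (-2, 148), (-1, 157), (0, 163), (1, 167), (2, 169), (3, 170), (4, 169), (5, 168), (6, 165), (7, 161), (8, 154), (9, 145), (10, 137), (11, 130), (12, 126), (13, 123), (14, 122), (15, 122), (16, 122), (17, 122), (18, 122), (19, 123), (20, 124), (21, 127), (22, 131), (23, 137), (24, 145), (25, 153), (26, 160)]
long y [(-14, 165), (-13, 161), (-12, 155), (-11, 146), (-10, 139), (-9, 132), (-8, 127), (-7, 125), (-6, 123), (-5, 122), (-4, 121), (-3, 119), (-2, 116), (-1, 116), (0, 119), (1, 127), (2, 138), (3, 150), (4, 159), (5, 165), (6, 169), (7, 170), (8, 170), (9, 170), (10, 169), (11, 168), (12, 166), (13, 165), (14, 165), (15, 166), (16, 167), (17, 168), (18, 169), (19, 170), (20, 170), (21, 170), (22, 170), (23, 170), (24, 170), (25, 170), (26, 170)]
```

The short arm's edges sit about 2 mm towards -x of my frame (inner -1.5 mm, outer +9 mm), so the carrier really is flush against it. Both pushes also ended in firm contact. Handing in.

```bash
python3 -c "
from station import bot
print(bot.finish_job())"
```

```text
the job is handed in; nothing more can be done
None
```

I handed the job in at about 16 s of the 64 s allowed, with no verdict shown: the carrier measured flush in the stop's corner to within about 2 mm, and the bar lay flush along its free long side, about 6 mm off centre.

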